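Present the board on the inspection tray

ROBOT

A 6-joint arm with a two-finger parallel gripper is mounted at the origin on the work surface. World frame = base frame: x ahead of the robot, y to its left, z up, the work surface at z = 0. Lengths are in m, angles in rad, forces in N, time in s.
With the tool pointing down it reaches from about 0.275 to 0.725 m from the base axis. Payload 15.9 kg.
Tool frame: the origin (TCP) lies on the front face of the gripper's body, between the roots of the fingers; the fingertips stand 73 mm ahead of it and the grasp point (between the pads) lies 54 mm ahead of it (bot.tcp_to_tips is the distance from the TCP to the fingertips, in m); z points along the fingers, y is the line along which they close (so a half turn about z gives the same grasp; the last joint's range is limited). The gripper opens to 85 mm and grips with 20 to 120 N. Pads are 22 mm wide; open, the fingers measure 114 mm over their backs; the gripper's body (76 mm by 85 mm) begins 54 mm behind the grasp point. The pads swing forward as they close: fully open they stand 13 mm farther back than shut.
Start: joints at [-1.162, 0.213, -0.034, 1.323, 0, 1.571], TCP at [0.199, -0.459, 0.304] pointing down, gripper open.
Joint ranges: [-2.98, 2.98], [-0.74, 1.72], [-1.14, 1.35], [-2.1, 2.04], [-1.57, 1.44], [-3.14, 3.14]. Speed limits (rad/s): [1.89, 1.89, 2.39, 2.57, 3.14, 3.14].

INTERFACE

Orientations are given as a unit quaternion [x, y, z, w].
In Python, from cell import monitor, cams, ticket, bot gives the robot as it stands.
- The arm moves only by the tool jog_arm, never from a script. Its argument "moves" is a list of rows, each an object of numbers: "wx", "wy", "wz": the turn, a rotation vector about the tool's x, y, z in rad; "tx", "ty", "tz": the shift along the tool's x, y, z in m; "gripper": the finger opening in m, from 0 to 0.0854. In form: [{"wx": .., "wy": .., "wz": .., "tx": .., "ty": .., "tz": .., "gripper": ..}, ...]. A call has 1 to 5 rows; each row shifts and turns the commanded pose from where the row before left it, along the tool's axes as they then stand; what a row does not reach is not made up. A row lasts 1/8 s, in which the tool goes at most 62.5 mm and 10.7 degrees, less where a joint would pass 70% of its speed; a pose out of reach is approached as far as the arm can. A call is refused whole if a number of a shift passes 0.0625 or a number of a turn 0.188, either way. A call with a gripper value outside its range is refused whole. The fingers move at their own pace and stop on an object; "grip_force" is the grip in N (left out, the last holds). Time passes only in rows, so rows that do not move let the fingers close. It gives the time, the measured TCP pose, the force, the opening and the grip force at its end, in the units of the state.
- monitor.sense(): the state, without advancing time (a new reading comes with each control period).
- cams.snapshot(name): name is "scene" or "top"; returns a dict with "pixels" (420x560x3 uint8, blue, green, red), "z_map" (420x560 float32, m along the optical axis (not along the pixel's ray), 0 where there is no reading), "mtx" (3x3 intrinsics, pixels), "rvec" (rotation vector, rad) and "tvec" (3), from world to camera coordinates, as OpenCV has them. Camera axes: x right, y down, z forward; pixel columns grow to the right and rows downward; lengths in m; the calibration is good to about 2 mm. A picture is of the moment at which its call begins.
- ticket.hand_in(): hands the job in; it is judged then, once.
Trained networks look in a picture, given as the dict that the camera call returned (one of the last four; its "shot" number tells which), for a name from the list of things; names that differ only in an ending like _2 or _b are one class to them, and where a whole thing is asked for, a point or a joint stands for the part that bears it (a point fixed in the world has none). Each returns a list of dicts, best first, with "score" (0 to 1); they miss things now and then, are a little off and sometimes report something else, mostly with a low value. They report only what shows in the picture. A call takes as long as a camera call.
- cams.regions_of(target, picture): "pixels" (420x560 bool, what is visible of it).
- cams.place_of(target, picture): "point" ([x, y, z] in m, in world coordinates, good to about 4 mm: a listed point, or the origin of a listed thing).
The state is a dict: "time": time; "joint_pos": joint angles; "joint_velocities": joint speeds; "tau": joint torques, N m; "tool_pos": TCP position; "orientation": TCP orientation; "ft_force": force on the tool from outside, world axes, zero at the start; "torque": the same for the moment, N m; "finger_gap": finger opening in m; "grasp_force": force on a finger pad.
Only numpy, scipy, OpenCV 4.12 (cv2) and the standard library are available. Lean on these libraries where they do the work, as an engineer would, in place of code of your own. Each camera call takes 0.05 s, during which the arm holds its last target. There are 200 camera calls.

TASK

Pull the inspection tray out of its low cabinet until it is fully out against its stop and rests there in its catch; the stop is set somewhere else every time and cannot be seen, so feel for it: pull on through the light resistance of the catch, but do not yank the tray hard against the stop. Then turn the board holder on the tray counter-clockwise (seen from above) until its clamp bar lies square across the tray, parallel to the front panel, and rests in its click stop. Leave the tray fully out, and leave the bottle, the tip-cleaner tub and the spool where they are.

Things in the scene. Friction and masses are not known exactly. Their poses are not given: they have to be found in the camera images.
- cabinet: Fixed low grey sheet-metal cabinet, 270 deep (x) x 280 wide (y) x 115 mm high, open at the front. Origin: on the bench, middle of its front face; its +x points from the front into the cabinet, so the tray comes out along its -x; z up.
- handle (a point): Middle of the tray's handle: round steel bar 12 mm thick, 120 mm long along y, a leg at each end; 57 mm in front of the tray's front plane, 80 mm above the bench; pinch from above across x (39 mm gap to the panel). Grey panel 12 thick, 260 wide, z 12 to 102 mm, its back in the front plane (= cabinet face when shut); behind it an aluminium tray, floor z 26, sides to z 46 mm. Axes as the cabinet's.
- slide (a joint): How far the tray (about 1 kg, 1 N friction) is out, m; 0 = shut, starts 0 to 0.015. Hidden stop, set anew each time: 0.150 to 0.182. About 16 mm before it a spring catch resists; pull through with about 8 N. After about 9 mm it gives way and draws the tray onto the rubber bumper (3 N per mm), where it stays pressed by a few N. Beyond, the pull rises steadily.
- bar (a point): Middle of the clamp bar on the holder's vertical turning axis, 78 mm above the bench, 75 mm behind the tray's front plane on its centre line. The bar is an aluminium block 80 long (its x), 14 wide (its y), z 48 to 93 mm above the bench, standing on the green board. Under the cabinet's roof until the tray is out. Axes turn with the holder.
- holder (a joint): Angle of the board holder (green board 110 x 70 mm on a disc), rad, counter-clockwise from above. 0 = clamp bar along the tray's pull direction; 1.571 = square across the tray, in the click stop. Starts 0 to 0.6; range -0.1 to 1.9. Friction 0.03 N m; the last 0.35 rad before the click stop resist with up to 0.3 N m, then it snaps in; beyond it resists likewise.
- flask: Bystander: amber glass bottle, 48 mm across, 120 mm high, standing on the bench beside the tray's path (+y side). Origin: centre of its underside.
- cleaner: Bystander: black soldering-tip cleaner tub, 90 x 65 x 50 mm, on the bench beside the tray's path (-y side). Origin: centre of its underside.
- spool: Bystander: grey spool, 60 mm across, 50 mm high, standing on the bench beside the tray's path (-y side), nearer the robot than the tub. Origin: centre of its underside.
- bumper: Rubber bumper 12 x 12 x 20 mm at the tray's back, out of sight in the cabinet; it meets the hidden stop. Its middle is 226 mm behind the tray's front plane, but its origin is put 30 mm behind that plane, 108 mm to -y of the centre line, 45 mm above the bench: it tells nothing of where the stop is. It gives 3 N per mm; over 40 N on it is a yank. Axes as the cabinet's.

How it is judged:
On the way, in this order (a step that is already met when the one before it is completed fails the run):
1. the tray is pulled out onto its stop (contact force between bumper and cabinet above 0.8 N), for 0.2 s.
2. the board holder is turned into its click stop, bar square across the tray (value of joint holder between 1.49 and 1.65 rad), for 0.2 s.
At the end, for the whole second after the job is handed in: The tray rests fully out, held by its catch against the bumper of its stop (more than 0.8 N between them), and the board holder rests in its click stop, bar square across the tray to within 0.08 rad (all of step 2 and contact force between bumper and cabinet above 0.8 N and velocity of joint slide between -0.01 and 0.01 m/s and velocity of joint holder between -0.05 and 0.05 rad/s); the robot touches nothing.
It fails at once if the tray is yanked against its stop (over 40 N on the bumper) (contact force between bumper and cabinet above 40 N).
It fails at once if the bottle is moved over 30 mm or tipped (distance of flask from where it was at the start of the episode above 0.03 m or angle between flask's own z axis and vertical above 0.4 rad).
It fails at once if the tip-cleaner tub is moved over 30 mm or tipped (distance of cleaner from where it was at the start of the episode above 0.03 m or angle between cleaner's own z axis and vertical above 0.4 rad).
It fails at once if the spool is moved over 30 mm or tipped (distance of spool from where it was at the start of the episode above 0.03 m or angle between spool's own z axis and vertical above 0.4 rad).
It also fails if it takes over 67 s, if anything falls off the work surface, if the arm or the gripper's body presses on something with over 40 N, if the wrist force passes 120 N, or if a joint passes its speed limit or range.

## Working session

There is one attempt and no reset: what is moved stays moved. The work goes in short steps, Python scripts to look and compute and a tool call to move; the robot and the scene stay as the last step left them, time stands still between calls to the robot, and variables do not carry over. Pictures are saved under pics/ and viewed, at most 10 in all, crops included, and the job is handed in when it is done.

Besides the shell and the picture viewer there is one more tool, called by a JSON object that holds its "op" and its "data", one argument or row to a line. jog_arm: Moves the arm, as the interface text tells. Its arguments: {"type":"object","properties":{"moves":{"type":"array"},"grip_force":{"type":"number"}},"required":["moves"]}

```bash
mkdir -p pics; ls
cat > h.py <<'E'
from cell import monitor, cams, ticket, bot
import numpy as np, cv2
def st():
    s=monitor.sense()
    for k in ("time","joint_pos","tool_pos","orientation","ft_force","finger_gap"): print(k,np.round(s[k],4))
E
python3 - <<'E'
from h import *
st()
for c in ("scene","top"):
    p=cams.snapshot(c); cv2.imwrite(f"pics/{c}0.png",p["pixels"])
    for t in ("cabinet","handle","bar","flask","cleaner","spool","bumper"):
        r=cams.place_of(t,p)
        print(c,t,[(np.round(a["point"],4).tolist(),round(float(a["score"]),2)) for a in r[:2]])
E
```

```text
pics
time 0.0
joint_pos [-1.162   0.2133 -0.035   1.3235  0.      1.5708]
tool_pos [ 0.1986 -0.4586  0.3034]
orientation [ 9.792e-01  2.030e-01 -1.000e-04 -5.000e-04]
ft_force [-0.2285 -1.2329 -0.1375]
finger_gap 0.0855
scene cabinet [([0.6952, 0.0824, -0.0024], 0.78)]
scene handle [([0.633, 0.1053, 0.0807], 0.58)]
scene bar []
scene flask [([0.7061, 0.3139, 0.0019], 0.95)]
scene cleaner [([0.5609, -0.1247, -0.0005], 0.77)]
scene spool [([0.4405, -0.0897, 0.0062], 0.67)]
scene bumper []
top cabinet [([0.6975, 0.0812, 0.0017], 0.74)]
top handle [([0.6319, 0.1038, 0.0793], 0.76)]
top bar []
top flask [([0.7096, 0.3049, 0.0012], 0.86)]
top cleaner [([0.5652, -0.1255, -0.0015], 0.62)]
top spool [([0.4399, -0.0969, 0.0016], 0.7)]
top bumper []
```

View pictures.

View pics/top0.png

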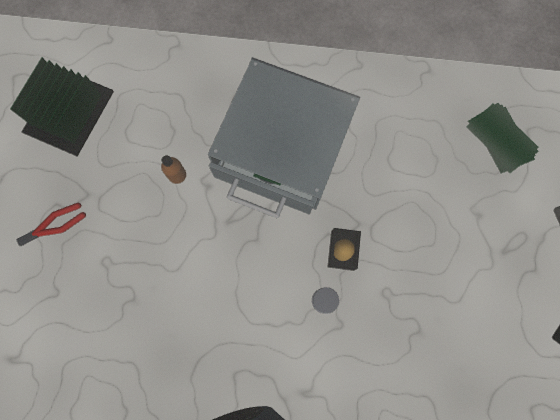

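View pics/scene0.png

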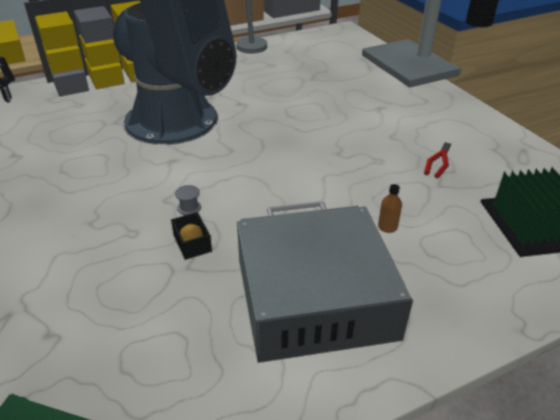

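Run:
```python
from h import *
p=cams.snapshot("top")
R,_=cv2.Rodrigues(p["rvec"]);K=p["mtx"];t=np.array(p["tvec"]).reshape(3)
def world(m):
    v,u=np.nonzero(m&(p["z_map"]>0)); z=p["z_map"][v,u]
    c=np.c_[(u-K[0,2])/K[0,0]*z,(v-K[1,2])/K[1,1]*z,z]
    return (c-t)@R
for n in ("cabinet","handle"):
    r=cams.regions_of(n,p)
    if not r: print(n,"none"); continue
    w=world(np.array(r[0]["pixels"])); print(n,r[0]["score"],len(w),np.histogram(w[:,2],bins=np.arange(0,.13,.01))[0])
    lo,hi=(.105,.125) if n=="cabinet" else (.07,.095)
    q=w[(w[:,2]>lo)&(w[:,2]<hi)]
    rect=cv2.minAreaRect((q[:,:2]*1000).astype(np.float32)); print(rect, cv2.boxPoints(rect))
# bar-like points: z .07-.09 in front
w=world(np.ones((420,560),bool))
q=w[(w[:,2]>.074)&(w[:,2]<.095)&(w[:,0]>.55)&(w[:,0]<.68)&(w[:,1]>-.05)&(w[:,1]<.25)]
c=q[:,:2].mean(0);_,_,V=np.linalg.svd(q[:,:2]-c);print("bar slab",len(q),c,V[0],np.ptp((q[:,:2]-c)@V.T,axis=0))
```

```text
cabinet 0.8 15088 [   54    30   438   103   201   108   102   125   535   227   497 12640]
((816.07080078125, 52.731285095214844), (281.15606689453125, 293.42779541015625), 74.3623275756836) [[ 636.8942    -43.096146]
 [ 919.4609   -122.19049 ]
 [ 995.2474    148.55872 ]
 [ 712.6807    227.65306 ]]
handle 0.89 2462 [ 48  54 440 104 193 103  97 120 534 219 455  41]
((651.4205932617188, 97.79710388183594), (256.89874267578125, 52.505088806152344), 74.42363739013672) [[591.6407  -18.88536]
 [642.21747 -32.98416]
 [711.2005  214.47957]
 [660.6237  228.57837]]
bar slab 565 [0.64341738 0.08191804] [-0.06621086 -0.99780565] [0.21332976 0.06493207]
```

The top view shows the cabinet with its front edge from about (210,160) to (318,210) and the handle at (257,197), opening toward the robot. The bottle is at (173,170), the tub at (344,250) and the spool at (325,300). The scene view agrees. The cabinet's yaw is about -15.6°, and the networks' positions match the pictures.

{"op": "jog_arm", "data": {
  "moves": [
    {"wz":-0.178,"tz":0.01,"gripper":0.045},
    {"wz":-0.178,"tz":0.01},
    {"wz":-0.178,"tz":0.01},
    {"wz":-0.178,"tz":0.01},
    {"wz":-0.178,"tz":0.01}
  ]
}}

```text
invalid input at $.moves[0]: expected keys wx, wy, wz, tx, ty, tz, gripper
```

```bash
cat >> h.py <<'E'
from scipy.spatial.transform import Rotation as Ro
def togo(xyz,yaw_y):
    """shift in tool axes and turn to a tool-down pose with tool y heading yaw_y (deg)"""
    s=monitor.sense(); r=Ro.from_quat(s["orientation"]); a=np.radians(yaw_y)
    y=np.array([np.cos(a),np.sin(a),0]); z=np.array([0,0,-1.]); T=Ro.from_matrix(np.c_[np.cross(y,z),y,z])
    print("shift",np.round(r.inv().apply(np.array(xyz)-s["tool_pos"]),4),"turn",np.round((r.inv()*T).as_rotvec(),4))
E
python3 - <<'E'
from h import *
st(); togo([.6325,.1045,.25],-15.6)
p=cams.snapshot("top")
R,_=cv2.Rodrigues(p["rvec"]);K=p["mtx"];t=np.array(p["tvec"]).reshape(3)
m=p["z_map"]>0; v,u=np.nonzero(m); z=p["z_map"][v,u]
w=(np.c_[(u-K[0,2])/K[0,0]*z,(v-K[1,2])/K[1,1]*z,z]-t)@R
a=np.radians(-15.6);ax=np.array([np.cos(a),np.sin(a)]);ay=np.array([-ax[1],ax[0]])
d=w[:,:2]-[.6325,.1045]; X,Y=d@ax,d@ay
k=(abs(X)<.02)&(abs(Y)<.075)&(w[:,2]>.07)&(w[:,2]<.095)
for n in ((-.07,-.04),(-.04,0),(0,.04),(.04,.07)):
    q=k&(Y>n[0])&(Y<n[1]); print(n,q.sum(),X[q].mean(),X[q].std(),w[q,2].mean())
print(Y[k].min(),Y[k].max())
E
```

```text
time 0.95
joint_pos [-1.162   0.2129 -0.0344  1.3235 -0.      1.5708]
tool_pos [ 0.1987 -0.4588  0.3039]
orientation [ 0.9792  0.203  -0.      0.    ]
ft_force [-0.6975  0.2539 -0.7003]
finger_gap 0.0851
shift [ 0.6219 -0.3445  0.0539] turn [ 0.      0.     -0.8897]
(-0.07, -0.04) 91 0.00400042268954319 0.007381446011519277 0.08410370329168083
(-0.04, 0) 88 -0.0008197549823967333 0.0033527990705540618 0.08404872304135845
(0, 0.04) 87 -0.0007892380174407727 0.0034429598102574933 0.08455733904789638
(0.04, 0.07) 82 0.004387817457531743 0.007528231484206282 0.08426035266220044
-0.0669265180388529 0.06441027777455385
```

{"op": "jog_arm", "data": {
  "moves": [
    {"wx":0,"wy":0,"wz":-0.178,"tx":0,"ty":0,"tz":0.01,"gripper":0.045},
    {"wx":0,"wy":0,"wz":-0.178,"tx":0,"ty":0,"tz":0.01,"gripper":0.045},
    {"wx":0,"wy":0,"wz":-0.178,"tx":0,"ty":0,"tz":0.01,"gripper":0.045},
    {"wx":0,"wy":0,"wz":-0.178,"tx":0,"ty":0,"tz":0.01,"gripper":0.045},
    {"wx":0,"wy":0,"wz":-0.178,"tx":0,"ty":0,"tz":0.01,"gripper":0.045}
  ]
}}

```text
time: 1.62
tool_pos: [0.1988, -0.4588, 0.2536]
orientation: [0.795, 0.607, -0.0, 0.0]
ft_force: [-1.1, -0.6, -0.1]
finger_gap: 0.0453
grasp_force: 0.0
```

Run:
```python
from h import *
st(); togo([.6325,.1045,.25],-15.6)
```

```text
time 1.625
joint_pos [-1.162   0.2275 -0.1434  1.1998 -0.      0.6749]
tool_pos [ 0.1988 -0.4588  0.2536]
orientation [ 0.7947  0.607  -0.      0.    ]
ft_force [-1.0638 -0.5782 -0.075 ]
finger_gap 0.0453
shift [0.6575 0.2703 0.0036] turn [0.     0.     0.0061]
```

{"op": "jog_arm", "data": {
  "moves": [
    {"wx":0,"wy":0,"wz":0.006,"tx":0.044,"ty":0.018,"tz":0,"gripper":0.045},
    {"wx":0,"wy":0,"wz":0,"tx":0.044,"ty":0.018,"tz":0,"gripper":0.045},
    {"wx":0,"wy":0,"wz":0,"tx":0.044,"ty":0.018,"tz":0,"gripper":0.045},
    {"wx":0,"wy":0,"wz":0,"tx":0.044,"ty":0.018,"tz":0,"gripper":0.045},
    {"wx":0,"wy":0,"wz":0,"tx":0.044,"ty":0.018,"tz":0,"gripper":0.045}
  ]
}}

```text
time: 2.25
tool_pos: [0.3462, -0.2705, 0.2541]
orientation: [0.798, 0.602, 0.0, 0.0]
ft_force: [0.0, -0.8, -1.2]
finger_gap: 0.0449
grasp_force: 0.0
```

{"op": "jog_arm", "data": {
  "moves": [
    {"wx":0,"wy":0,"wz":0,"tx":0.044,"ty":0.018,"tz":0,"gripper":0.045},
    {"wx":0,"wy":0,"wz":0,"tx":0.044,"ty":0.018,"tz":0,"gripper":0.045},
    {"wx":0,"wy":0,"wz":0,"tx":0.044,"ty":0.018,"tz":0,"gripper":0.045},
    {"wx":0,"wy":0,"wz":0,"tx":0.044,"ty":0.018,"tz":0,"gripper":0.045},
    {"wx":0,"wy":0,"wz":0,"tx":0.044,"ty":0.018,"tz":0,"gripper":0.045}
  ]
}}

```text
time: 2.88
tool_pos: [0.4932, -0.0835, 0.254]
orientation: [0.798, 0.602, 0.0, 0.0]
ft_force: [0.1, -0.4, 0.1]
finger_gap: 0.0448
grasp_force: 0.0
```

{"op": "jog_arm", "data": {
  "moves": [
    {"wx":0,"wy":0,"wz":0,"tx":0.044,"ty":0.018,"tz":0,"gripper":0.045},
    {"wx":0,"wy":0,"wz":0,"tx":0.044,"ty":0.018,"tz":0,"gripper":0.045},
    {"wx":0,"wy":0,"wz":0,"tx":0.044,"ty":0.018,"tz":0,"gripper":0.045},
    {"wx":0,"wy":0,"wz":0,"tx":0.04,"ty":0.018,"tz":0,"gripper":0.045},
    {"wx":0,"wy":0,"wz":0,"tx":0.04,"ty":0.018,"tz":0,"gripper":0.045}
  ]
}}

```text
time: 3.5
tool_pos: [0.6379, 0.0956, 0.2538]
orientation: [0.798, 0.602, 0.0, 0.0]
ft_force: [-0.6, -0.1, 0.8]
finger_gap: 0.0451
grasp_force: 0.0
```

Run:
```python
from h import *
st(); togo([.6317,.1047,.134],-15.6)
```

```text
time 3.5
joint_pos [ 1.4880e-01  5.3360e-01  3.0270e-01  1.3399e+00 -1.0000e-04  1.9973e+00]
tool_pos [0.6379 0.0956 0.2538]
orientation [0.7982 0.6024 0.     0.    ]
ft_force [-0.6156 -0.1317  0.825 ]
finger_gap 0.0451
shift [ 0.0071 -0.0084  0.1198] turn [ 0.0001  0.     -0.0055]
```

{"op": "jog_arm", "data": {
  "moves": [
    {"wx":0,"wy":0,"wz":-0.0055,"tx":0.007,"ty":-0.0084,"tz":0.0,"gripper":0.045},
    {"wx":0,"wy":0,"wz":0,"tx":0,"ty":0,"tz":0.04,"gripper":0.045},
    {"wx":0,"wy":0,"wz":0,"tx":0,"ty":0,"tz":0.04,"gripper":0.045},
    {"wx":0,"wy":0,"wz":0,"tx":0,"ty":0,"tz":0.02,"gripper":0.045},
    {"wx":0,"wy":0,"wz":0,"tx":0,"ty":0,"tz":0.018,"gripper":0.045}
  ]
}}

```text
time: 4.12
tool_pos: [0.6301, 0.1027, 0.1352]
orientation: [0.797, 0.604, -0.0, -0.0]
ft_force: [-0.9, -0.4, 0.4]
finger_gap: 0.0454
grasp_force: 0.0
```

{"op": "jog_arm", "data": {
  "moves": [
    {"wx":0,"wy":0,"wz":0,"tx":0,"ty":0,"tz":0,"gripper":0.02},
    {"wx":0,"wy":0,"wz":0,"tx":0,"ty":0,"tz":0,"gripper":0.005},
    {"wx":0,"wy":0,"wz":0,"tx":0,"ty":0,"tz":0,"gripper":0.005},
    {"wx":0,"wy":0,"wz":0,"tx":0,"ty":0,"tz":0,"gripper":0.005}
  ],
  "grip_force": 40
}}

```text
time: 4.62
tool_pos: [0.6312, 0.103, 0.1369]
orientation: [0.797, 0.604, 0.0, 0.001]
ft_force: [-2.2, -4.8, 7.2]
finger_gap: 0.0104
grasp_force: 39.8
```

Run:
```python
from h import *
st()
```

```text
time 4.625
joint_pos [ 1.6200e-01  5.7230e-01  6.6400e-02  1.0637e+00 -6.0000e-04  2.0055e+00]
tool_pos [0.6312 0.103  0.1369]
orientation [7.967e-01 6.044e-01 4.000e-04 6.000e-04]
ft_force [-2.2241 -4.842   7.1905]
finger_gap 0.0104
```

{"op": "jog_arm", "data": {
  "moves": [
    {"wx":0,"wy":0,"wz":0,"tx":0,"ty":-0.004,"tz":0,"gripper":0.005},
    {"wx":0,"wy":0,"wz":0,"tx":0,"ty":-0.008,"tz":0,"gripper":0.005},
    {"wx":0,"wy":0,"wz":0,"tx":0,"ty":-0.01,"tz":0,"gripper":0.005},
    {"wx":0,"wy":0,"wz":0,"tx":0,"ty":-0.01,"tz":0,"gripper":0.005},
    {"wx":0,"wy":0,"wz":0,"tx":0,"ty":-0.01,"tz":0,"gripper":0.005}
  ]
}}

```text
time: 5.25
tool_pos: [0.5908, 0.1143, 0.1369]
orientation: [0.797, 0.604, 0.001, 0.001]
ft_force: [0.8, -5.4, 5.7]
finger_gap: 0.0105
grasp_force: 39.8
```

{"op": "jog_arm", "data": {
  "moves": [
    {"wx":0,"wy":0,"wz":0,"tx":0,"ty":-0.01,"tz":0,"gripper":0.005},
    {"wx":0,"wy":0,"wz":0,"tx":0,"ty":-0.01,"tz":0,"gripper":0.005},
    {"wx":0,"wy":0,"wz":0,"tx":0,"ty":-0.01,"tz":0,"gripper":0.005},
    {"wx":0,"wy":0,"wz":0,"tx":0,"ty":-0.01,"tz":0,"gripper":0.005},
    {"wx":0,"wy":0,"wz":0,"tx":0,"ty":-0.008,"tz":0,"gripper":0.005}
  ]
}}

```text
time: 5.88
tool_pos: [0.5445, 0.1273, 0.1369]
orientation: [0.797, 0.604, 0.001, 0.001]
ft_force: [-0.3, -5.3, 6.3]
finger_gap: 0.0106
grasp_force: 39.8
```

```bash
cat >> h.py <<'E'
def pull(h0=(.6317,.1047)):
    s=monitor.sense(); a=np.radians(-15.6); ax=np.array([np.cos(a),np.sin(a)]); ay=np.array([-ax[1],ax[0]])
    d=np.array(s["tool_pos"])[:2]-h0; f=np.array(s["ft_force"])[:2]
    print("out(rel to start) %.4f side %.4f F_x %.2f F_y %.2f fz %.2f gap %.4f t %.2f"%(-d@ax,d@ay,f@ax,f@ay,s["ft_force"][2],s["finger_gap"],s["time"]))
E
python3 - <<'E'
from h import *
pull()
p=cams.snapshot("top")
for n in("handle","bar","cabinet"): print(n,[(np.round(a["point"],4),a["score"]) for a in cams.place_of(n,p)[:1]])
pull()
E
```

```text
out(rel to start) 0.0901 side -0.0017 F_x 1.13 F_y -5.20 fz 6.27 gap 0.0106 t 5.88
handle []
bar [(array([0.6737, 0.0958, 0.0736]), 0.64)]
cabinet [(array([0.6963, 0.0864, 0.0018]), 0.62)]
out(rel to start) 0.0902 side -0.0017 F_x -0.92 F_y -5.40 fz 8.22 gap 0.0104 t 6.08
```

{"op": "jog_arm", "data": {
  "moves": [
    {"wx":0,"wy":0,"wz":0,"tx":0,"ty":-0.006,"tz":0,"gripper":0.005},
    {"wx":0,"wy":0,"wz":0,"tx":0,"ty":-0.006,"tz":0,"gripper":0.005},
    {"wx":0,"wy":0,"wz":0,"tx":0,"ty":-0.006,"tz":0,"gripper":0.005},
    {"wx":0,"wy":0,"wz":0,"tx":0,"ty":-0.004,"tz":0,"gripper":0.005},
    {"wx":0,"wy":0,"wz":0,"tx":0,"ty":-0.003,"tz":0,"gripper":0.005}
  ]
}}

```text
time: 6.7
tool_pos: [0.5206, 0.134, 0.1368]
orientation: [0.797, 0.604, 0.001, 0.001]
ft_force: [-0.7, -6.1, 6.7]
finger_gap: 0.011
grasp_force: 40.0
```

{"op": "jog_arm", "data": {
  "moves": [
    {"wx":0,"wy":0,"wz":0,"tx":0,"ty":-0.002,"tz":0,"gripper":0.005},
    {"wx":0,"wy":0,"wz":0,"tx":0,"ty":-0.002,"tz":0,"gripper":0.005}
  ]
}}

```text
time: 6.95
tool_pos: [0.5168, 0.135, 0.1369]
orientation: [0.797, 0.604, 0.001, 0.001]
ft_force: [0.3, -5.5, 7.0]
finger_gap: 0.0103
grasp_force: 40.0
```

{"op": "jog_arm", "data": {
  "moves": [
    {"wx":0,"wy":0,"wz":0,"tx":0,"ty":-0.002,"tz":0,"gripper":0.005},
    {"wx":0,"wy":0,"wz":0,"tx":0,"ty":-0.002,"tz":0,"gripper":0.005}
  ]
}}

```text
time: 7.2
tool_pos: [0.513, 0.1361, 0.1368]
orientation: [0.797, 0.604, 0.001, 0.001]
ft_force: [-0.4, -5.8, 6.8]
finger_gap: 0.0103
grasp_force: 40.0
```

Run:
```python
from h import *
pull()
```

```text
out(rel to start) 0.1227 side -0.0017 F_x 1.18 F_y -5.67 fz 6.76 gap 0.0103 t 7.20
```

{"op": "jog_arm", "data": {
  "moves": [
    {"wx":0,"wy":0,"wz":0,"tx":0,"ty":-0.002,"tz":0,"gripper":0.005},
    {"wx":0,"wy":0,"wz":0,"tx":0,"ty":-0.002,"tz":0,"gripper":0.005}
  ]
}}

```text
time: 7.45
tool_pos: [0.5092, 0.1371, 0.1368]
orientation: [0.797, 0.604, 0.001, 0.001]
ft_force: [-1.0, -6.6, 8.3]
finger_gap: 0.0103
grasp_force: 40.0
```

{"op": "jog_arm", "data": {
  "moves": [
    {"wx":0,"wy":0,"wz":0,"tx":0,"ty":-0.002,"tz":0,"gripper":0.005},
    {"wx":0,"wy":0,"wz":0,"tx":0,"ty":-0.002,"tz":0,"gripper":0.005}
  ]
}}

```text
time: 7.7
tool_pos: [0.5053, 0.1382, 0.1368]
orientation: [0.797, 0.604, 0.001, 0.001]
ft_force: [0.1, -6.3, 7.7]
finger_gap: 0.0104
grasp_force: 40.0
```

{"op": "jog_arm", "data": {
  "moves": [
    {"wx":0,"wy":0,"wz":0,"tx":0,"ty":-0.002,"tz":0,"gripper":0.005},
    {"wx":0,"wy":0,"wz":0,"tx":0,"ty":-0.002,"tz":0,"gripper":0.005}
  ]
}}

```text
time: 7.95
tool_pos: [0.5014, 0.1393, 0.1368]
orientation: [0.797, 0.604, 0.001, 0.001]
ft_force: [-0.3, -6.7, 8.1]
finger_gap: 0.0105
grasp_force: 40.0
```

{"op": "jog_arm", "data": {
  "moves": [
    {"wx":0,"wy":0,"wz":0,"tx":0,"ty":-0.002,"tz":0,"gripper":0.005}
  ]
}}

```text
time: 8.07
tool_pos: [0.4995, 0.1399, 0.1369]
orientation: [0.797, 0.604, 0.001, 0.001]
ft_force: [-0.7, -5.8, 8.5]
finger_gap: 0.0107
grasp_force: 40.0
```

{"op": "jog_arm", "data": {
  "moves": [
    {"wx":0,"wy":0,"wz":0,"tx":0,"ty":-0.002,"tz":0,"gripper":0.005},
    {"wx":0,"wy":0,"wz":0,"tx":0,"ty":-0.002,"tz":0,"gripper":0.005}
  ]
}}

```text
time: 8.32
tool_pos: [0.4957, 0.1409, 0.1369]
orientation: [0.797, 0.604, 0.001, 0.001]
ft_force: [2.8, -7.6, 6.6]
finger_gap: 0.0106
grasp_force: 39.8
```

{"op": "jog_arm", "data": {
  "moves": [
    {"wx":0,"wy":0,"wz":0,"tx":0,"ty":-0.002,"tz":0,"gripper":0.005}
  ]
}}

```text
time: 8.45
tool_pos: [0.4943, 0.1413, 0.1369]
orientation: [0.797, 0.604, 0.001, 0.001]
ft_force: [5.1, -8.3, 2.5]
finger_gap: 0.0106
grasp_force: 39.6
```

{"op": "jog_arm", "data": {
  "moves": [
    {"wx":0,"wy":0,"wz":0,"tx":0,"ty":-0.002,"tz":0,"gripper":0.005}
  ]
}}

```text
time: 8.57
tool_pos: [0.4923, 0.1419, 0.1369]
orientation: [0.797, 0.604, 0.001, 0.001]
ft_force: [3.1, -7.6, 6.0]
finger_gap: 0.0107
grasp_force: 39.8
```

{"op": "jog_arm", "data": {
  "moves": [
    {"wx":0,"wy":0,"wz":0,"tx":0,"ty":-0.002,"tz":0,"gripper":0.005}
  ]
}}

```text
time: 8.7
tool_pos: [0.4902, 0.1425, 0.1369]
orientation: [0.797, 0.604, 0.001, 0.001]
ft_force: [0.7, -7.2, 6.9]
finger_gap: 0.0104
grasp_force: 39.9
```

{"op": "jog_arm", "data": {
  "moves": [
    {"wx":0,"wy":0,"wz":0,"tx":0,"ty":-0.002,"tz":0,"gripper":0.005}
  ]
}}

```text
time: 8.82
tool_pos: [0.4881, 0.143, 0.1368]
orientation: [0.797, 0.604, 0.001, 0.001]
ft_force: [-0.6, -7.1, 7.9]
finger_gap: 0.0102
grasp_force: 40.0
```

{"op": "jog_arm", "data": {
  "moves": [
    {"wx":0,"wy":0,"wz":0,"tx":0,"ty":-0.002,"tz":0,"gripper":0.005}
  ]
}}

```text
time: 8.95
tool_pos: [0.4861, 0.1436, 0.1368]
orientation: [0.797, 0.604, 0.001, 0.001]
ft_force: [-0.6, -7.4, 8.0]
finger_gap: 0.0103
grasp_force: 40.1
```

{"op": "jog_arm", "data": {
  "moves": [
    {"wx":0,"wy":0,"wz":0,"tx":0,"ty":-0.0015,"tz":0,"gripper":0.005}
  ]
}}

```text
time: 9.07
tool_pos: [0.4845, 0.1441, 0.1368]
orientation: [0.797, 0.604, 0.0, 0.001]
ft_force: [-2.8, -6.9, 8.8]
finger_gap: 0.0108
grasp_force: 40.2
```

{"op": "jog_arm", "data": {
  "moves": [
    {"wx":0,"wy":0,"wz":0,"tx":0,"ty":-0.001,"tz":0,"gripper":0.005}
  ]
}}

```text
time: 9.2
tool_pos: [0.4834, 0.1443, 0.1368]
orientation: [0.797, 0.604, 0.0, 0.001]
ft_force: [-2.6, -5.9, 9.0]
finger_gap: 0.0106
grasp_force: 40.3
```

Past the catch: it now draws the tray outward. I'll creep onto the bumper.

{"op": "jog_arm", "data": {
  "moves": [
    {"wx":0,"wy":0,"wz":0,"tx":0,"ty":-0.001,"tz":0,"gripper":0.005}
  ]
}}

```text
time: 9.32
tool_pos: [0.4824, 0.1446, 0.1368]
orientation: [0.797, 0.604, 0.0, 0.001]
ft_force: [-2.8, -5.8, 10.9]
finger_gap: 0.0103
grasp_force: 40.3
```

{"op": "jog_arm", "data": {
  "moves": [
    {"wx":0,"wy":0,"wz":0,"tx":0,"ty":-0.001,"tz":0,"gripper":0.005}
  ]
}}

```text
time: 9.45
tool_pos: [0.4814, 0.1449, 0.1368]
orientation: [0.797, 0.604, 0.0, 0.0]
ft_force: [-3.7, -5.2, 11.1]
finger_gap: 0.0103
grasp_force: 40.4
```

{"op": "jog_arm", "data": {
  "moves": [
    {"wx":0,"wy":0,"wz":0,"tx":0,"ty":-0.001,"tz":0,"gripper":0.005}
  ]
}}

```text
time: 9.57
tool_pos: [0.4805, 0.1451, 0.1368]
orientation: [0.797, 0.604, 0.0, 0.001]
ft_force: [-2.7, -6.4, 9.6]
finger_gap: 0.0104
grasp_force: 40.2
```

{"op": "jog_arm", "data": {
  "moves": [
    {"wx":0,"wy":0,"wz":0,"tx":0,"ty":-0.001,"tz":0,"gripper":0.005}
  ]
}}

```text
time: 9.7
tool_pos: [0.4797, 0.1454, 0.1369]
orientation: [0.797, 0.604, 0.0, 0.001]
ft_force: [-0.2, -6.9, 9.8]
finger_gap: 0.0107
grasp_force: 40.1
```

{"op": "jog_arm", "data": {
  "moves": [
    {"wx":0,"wy":0,"wz":0,"tx":0,"ty":-0.001,"tz":0,"gripper":0.005}
  ]
}}

```text
time: 9.82
tool_pos: [0.4791, 0.1456, 0.1369]
orientation: [0.797, 0.604, 0.001, 0.001]
ft_force: [4.2, -9.2, 5.0]
finger_gap: 0.0107
grasp_force: 39.8
```

{"op": "jog_arm", "data": {
  "moves": [
    {"wx":0,"wy":0,"wz":0,"tx":0,"ty":-0.001,"tz":0,"gripper":0.005},
    {"wx":0,"wy":0,"wz":0,"tx":0,"ty":0,"tz":0,"gripper":0.005},
    {"wx":0,"wy":0,"wz":0,"tx":0,"ty":0,"tz":0,"gripper":0.005}
  ]
}}

```text
time: 10.2
tool_pos: [0.4785, 0.1457, 0.1369]
orientation: [0.797, 0.604, 0.001, 0.001]
ft_force: [4.8, -8.1, 3.1]
finger_gap: 0.0101
grasp_force: 39.7
```

{"op": "jog_arm", "data": {
  "moves": [
    {"wx":0,"wy":0,"wz":0,"tx":0,"ty":0,"tz":0,"gripper":0.045},
    {"wx":0,"wy":0,"wz":0,"tx":0,"ty":0,"tz":0,"gripper":0.045},
    {"wx":0,"wy":0,"wz":0,"tx":0,"ty":0,"tz":0,"gripper":0.045},
    {"wx":0,"wy":0,"wz":0,"tx":0,"ty":0,"tz":-0.03,"gripper":0.045},
    {"wx":0,"wy":0,"wz":0,"tx":0,"ty":0,"tz":-0.05,"gripper":0.045}
  ]
}}

```text
time: 10.82
tool_pos: [0.4763, 0.146, 0.2157]
orientation: [0.797, 0.605, -0.001, -0.001]
ft_force: [1.7, -0.1, 0.3]
finger_gap: 0.0452
grasp_force: 0.0
```

{"op": "jog_arm", "data": {
  "moves": [
    {"wx":0,"wy":0,"wz":0.18,"tx":0,"ty":-0.05,"tz":-0.03,"gripper":0.05},
    {"wx":0,"wy":0,"wz":0,"tx":0,"ty":-0.05,"tz":0,"gripper":0.05},
    {"wx":0,"wy":0,"wz":0,"tx":0,"ty":0,"tz":0,"gripper":0.05}
  ]
}}

```text
time: 11.2
tool_pos: [0.3821, 0.1824, 0.2464]
orientation: [0.847, 0.532, 0.0, -0.0]
ft_force: [1.2, -1.1, 0.5]
finger_gap: 0.0497
grasp_force: 0.0
```

Run:
```python
from h import *
st()
for c in("top","scene"):
  p=cams.snapshot(c)
  for n in("handle","bar","holder","cabinet","bumper"): print(c,n,[(np.round(a["point"],4),a["score"]) for a in cams.place_of(n,p)[:1]])
  cv2.imwrite(f"pics/{c}1.png",p["pixels"])
  if c=="scene": continue
  im=cv2.resize(p["pixels"][130:270,180:370],None,fx=4,fy=4,interpolation=cv2.INTER_CUBIC); cv2.imwrite("pics/crop1.png",im)
  R,_=cv2.Rodrigues(p["rvec"]);K=p["mtx"];t=np.array(p["tvec"]).reshape(3)
  v,u=np.nonzero(p["z_map"]>0); z=p["z_map"][v,u]
  w=(np.c_[(u-K[0,2])/K[0,0]*z,(v-K[1,2])/K[1,1]*z,z]-t)@R
  a=np.radians(-15.6);ax=np.array([np.cos(a),np.sin(a)]);ay=np.array([-ax[1],ax[0]])
  d=w[:,:2]-[.4797,.1465]; X,Y=d@ax,d@ay
  k=(X>.075)&(X<.195)&(abs(Y)<.06)&(w[:,2]>.08)&(w[:,2]<.105)
  q=np.c_[X,Y][k].astype(np.float32); print(k.sum(),w[k,2].mean()); r=cv2.minAreaRect(q*1000); print(r)
  c0=q.mean(0);_,_,V=np.linalg.svd(q-c0,full_matrices=False);print(c0,V[0],np.degrees(np.arctan2(V[0,1],V[0,0])), "world",np.array([.4797,.1465])+c0[0]*ax+c0[1]*ay)
  k=(abs(X)<.02)&(abs(Y)<.045)&(w[:,2]>.07)&(w[:,2]<.095); print("handle X",X[k].mean(), "Y", Y[(abs(X)<.02)&(w[:,2]>.07)&(w[:,2]<.095)&(abs(Y)<.08)].mean())
```

```text
time 11.2
joint_pos [ 4.4510e-01  7.6300e-02 -3.4160e-01  1.1522e+00  5.0000e-04  2.4658e+00]
tool_pos [0.3821 0.1824 0.2464]
orientation [ 8.470e-01  5.316e-01  3.000e-04 -2.000e-04]
ft_force [ 1.2166 -1.0658  0.474 ]
finger_gap 0.0497
top handle [(array([0.4801, 0.1461, 0.081 ]), 0.63)]
top bar [(array([0.6059, 0.1144, 0.0782]), 0.68)]Traceback (most recent call last):
  File "<stdin>", line 5, in <module>
ValueError: it knows: bar, bumper, cabinet, cleaner, flask, handle, spool
```

```bash
cat > look.py <<'E'
from h import *
def look(tag):
  p=cams.snapshot("top")
  for n in("handle","bar"): print(n,[(np.round(a["point"],4),a["score"]) for a in cams.place_of(n,p)[:1]])
  im=cv2.resize(p["pixels"][130:270,180:370],None,fx=4,fy=4,interpolation=cv2.INTER_CUBIC); cv2.imwrite(f"pics/{tag}.png",im)
  R,_=cv2.Rodrigues(p["rvec"]);K=p["mtx"];t=np.array(p["tvec"]).reshape(3)
  v,u=np.nonzero(p["z_map"]>0); z=p["z_map"][v,u]
  w=(np.c_[(u-K[0,2])/K[0,0]*z,(v-K[1,2])/K[1,1]*z,z]-t)@R
  a=np.radians(-15.6);ax=np.array([np.cos(a),np.sin(a)]);ay=np.array([-ax[1],ax[0]])
  d=w[:,:2]-[.4801,.1461]; X,Y=d@ax,d@ay
  k=(X>.08)&(X<.19)&(abs(Y)<.06)&(w[:,2]>.08)&(w[:,2]<.105)
  q=np.c_[X,Y][k].astype(np.float32); r=cv2.minAreaRect(q*1000); print(k.sum(),w[k,2].mean(),r)
  c0=q.mean(0);_,_,V=np.linalg.svd(q-c0,full_matrices=False)
  print(c0,"bar angle in cabinet frame",np.degrees(np.arctan2(V[0,1],V[0,0])),"world",np.array([.4801,.1461])+c0[0]*ax+c0[1]*ay)
  k=(abs(X)<.02)&(abs(Y)<.07)&(w[:,2]>.07)&(w[:,2]<.095); print("handle X",X[k&(abs(Y)<.045)].mean(),"Y",Y[k].min(),Y[k].max())
E
python3 -c "
from look import *
look('crop1')"
```

```text
handle [(array([0.4783, 0.1481, 0.0775]), 0.69)]
bar [(array([ 0.6991,  0.0804, -0.0015]), 0.72)]
223 0.09197872514270707 ((130.50975036621094, -0.29355812072753906), (79.23699188232422, 14.306622505187988), 2.407810688018799)
[ 0.1300127  -0.00097223] bar angle in cabinet frame -177.47617 world [0.60506192 0.11020059]
handle X -0.0012657267269576803 Y -0.0658429979276557 0.06593763880711587
```

View pics/crop1.png

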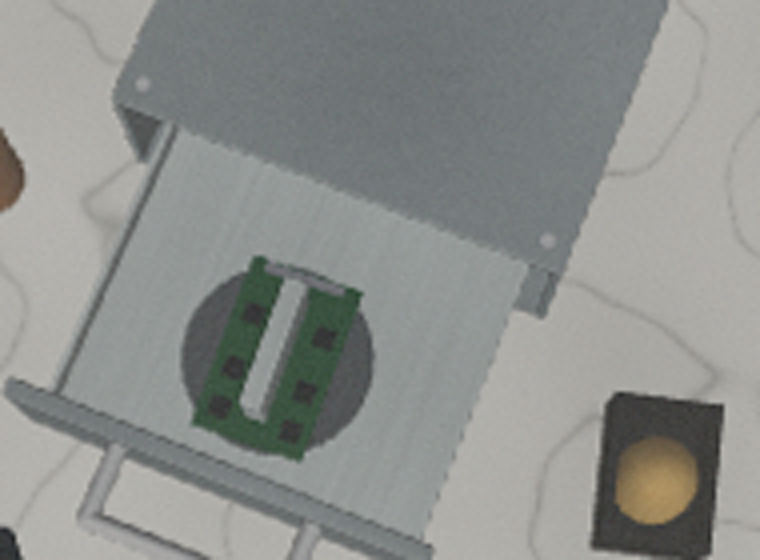

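The crop shows the bar nearly along the pull direction (about 2.5°) and centred near (275,350). The tray is out and everything stands clear of it. I'll turn the tool and move over the bar.

{"op": "jog_arm", "data": {
  "moves": [
    {"wx":0,"wy":0,"wz":-0.18,"tx":0,"ty":0,"tz":0,"gripper":0.05},
    {"wx":0,"wy":0,"wz":-0.18,"tx":0,"ty":0,"tz":0,"gripper":0.05},
    {"wx":0,"wy":0,"wz":-0.18,"tx":0,"ty":0,"tz":0,"gripper":0.05},
    {"wx":0,"wy":0,"wz":-0.18,"tx":0,"ty":0,"tz":0,"gripper":0.05},
    {"wx":0,"wy":0,"wz":-0.18,"tx":0,"ty":0,"tz":0,"gripper":0.05}
  ]
}}

```text
time: 12.12
tool_pos: [0.3847, 0.1812, 0.2456]
orientation: [0.53, 0.848, -0.0, -0.0]
ft_force: [0.1, -0.1, 0.2]
finger_gap: 0.0499
grasp_force: 0.0
```

{"op": "jog_arm", "data": {
  "moves": [
    {"wx":0,"wy":0,"wz":-0.18,"tx":0,"ty":0,"tz":0,"gripper":0.05},
    {"wx":0,"wy":0,"wz":-0.18,"tx":0,"ty":0,"tz":0,"gripper":0.05},
    {"wx":0,"wy":0,"wz":-0.18,"tx":0,"ty":0,"tz":0,"gripper":0.05},
    {"wx":0,"wy":0,"wz":-0.18,"tx":0,"ty":0,"tz":0,"gripper":0.05},
    {"wx":0,"wy":0,"wz":-0.18,"tx":0,"ty":0,"tz":0,"gripper":0.05}
  ]
}}

```text
time: 12.75
tool_pos: [0.3847, 0.1812, 0.2456]
orientation: [0.109, 0.994, -0.0, -0.0]
ft_force: [0.2, -0.8, 0.1]
finger_gap: 0.05
grasp_force: 0.0
```

```bash
python3 -c "
from h import *
st(); togo([.6057,.1107,.246],76.9)"
```

```text
time 12.75
joint_pos [ 0.4403  0.0814 -0.3382  1.1518 -0.      0.6585]
tool_pos [0.3847 0.1812 0.2456]
orientation [ 1.089e-01  9.941e-01 -2.000e-04 -3.000e-04]
ft_force [ 0.1864 -0.7869  0.051 ]
finger_gap 0.05
shift [-0.231  -0.021  -0.0005] turn [-0.0004 -0.0005  0.0104]
```

{"op": "jog_arm", "data": {
  "moves": [
    {"wx":0,"wy":0,"wz":0,"tx":-0.046,"ty":-0.0042,"tz":0,"gripper":0.05},
    {"wx":0,"wy":0,"wz":0,"tx":-0.046,"ty":-0.0042,"tz":0,"gripper":0.05},
    {"wx":0,"wy":0,"wz":0,"tx":-0.046,"ty":-0.0042,"tz":0,"gripper":0.05},
    {"wx":0,"wy":0,"wz":0,"tx":-0.046,"ty":-0.0042,"tz":0,"gripper":0.05},
    {"wx":0,"wy":0,"wz":0,"tx":-0.044,"ty":-0.0042,"tz":0,"gripper":0.05}
  ]
}}

```text
time: 13.38
tool_pos: [0.6037, 0.1093, 0.2452]
orientation: [0.112, 0.994, -0.0, -0.0]
ft_force: [-0.5, 0.5, 0.3]
finger_gap: 0.0497
grasp_force: 0.0
```

{"op": "jog_arm", "data": {
  "moves": [
    {"wx":0,"wy":0,"wz":0.01,"tx":0,"ty":0,"tz":0,"gripper":0.045},
    {"wx":0,"wy":0,"wz":0,"tx":0,"ty":0,"tz":0,"gripper":0.045}
  ]
}}

```text
time: 13.62
tool_pos: [0.6018, 0.1102, 0.2453]
orientation: [0.117, 0.993, -0.0, -0.001]
ft_force: [-1.5, -0.2, 0.9]
finger_gap: 0.0449
grasp_force: 0.0
```

```bash
python3 -c "
from h import *
st(); togo([.6057,.1107,.132],76.9)"
```

```text
time 13.625
joint_pos [1.8100e-01 4.6250e-01 1.6840e-01 1.2779e+00 1.0000e-04 4.1520e-01]
tool_pos [0.6018 0.1102 0.2453]
orientation [ 1.168e-01  9.932e-01 -1.000e-04 -6.000e-04]
ft_force [-1.5007 -0.168   0.866 ]
finger_gap 0.0449
shift [-0.0038  0.0015  0.1133] turn [-0.0004 -0.0011 -0.0055]
```

{"op": "jog_arm", "data": {
  "moves": [
    {"wx":0,"wy":0,"wz":-0.005,"tx":-0.004,"ty":0.0015,"tz":0.04,"gripper":0.045},
    {"wx":0,"wy":0,"wz":0,"tx":0,"ty":0,"tz":0.03,"gripper":0.045},
    {"wx":0,"wy":0,"wz":0,"tx":0,"ty":0,"tz":0.02,"gripper":0.045},
    {"wx":0,"wy":0,"wz":0,"tx":0,"ty":0,"tz":0.015,"gripper":0.045},
    {"wx":0,"wy":0,"wz":0,"tx":0,"ty":0,"tz":0.008,"gripper":0.045}
  ]
}}

```text
time: 14.25
tool_pos: [0.6057, 0.1113, 0.1326]
orientation: [0.114, 0.994, -0.0, -0.0]
ft_force: [-0.2, -0.3, -0.8]
finger_gap: 0.045
grasp_force: 0.0
```

{"op": "jog_arm", "data": {
  "moves": [
    {"wx":0,"wy":0,"wz":0,"tx":0,"ty":0,"tz":0,"gripper":0.03},
    {"wx":0,"wy":0,"wz":0,"tx":0,"ty":0,"tz":0,"gripper":0.02}
  ]
}}

```text
time: 14.5
tool_pos: [0.6065, 0.1112, 0.1337]
orientation: [0.114, 0.993, 0.0, 0.001]
ft_force: [0.2, 1.1, 0.9]
finger_gap: 0.0201
grasp_force: 0.0
```

```bash
python3 -c "
from h import *
st(); togo([.6057,.1107,.132],76.9)"
```

```text
time 14.5
joint_pos [ 0.1813  0.5295 -0.0142  1.026   0.      0.4096]
tool_pos [0.6065 0.1112 0.1337]
orientation [1.139e-01 9.935e-01 2.000e-04 5.000e-04]
ft_force [0.2135 1.1456 0.8833]
finger_gap 0.0201
shift [ 0.0006 -0.0007  0.0017] turn [0.0005 0.001  0.0004]
```

{"op": "jog_arm", "data": {
  "moves": [
    {"wx":0,"wy":0,"wz":0,"tx":0,"ty":0,"tz":0,"gripper":0.008},
    {"wx":0,"wy":0,"wz":0,"tx":0,"ty":0,"tz":0,"gripper":0.008},
    {"wx":0,"wy":0,"wz":0,"tx":0,"ty":0,"tz":0,"gripper":0.008}
  ],
  "grip_force": 60
}}

```text
time: 14.88
tool_pos: [0.6062, 0.1095, 0.1339]
orientation: [0.115, 0.993, -0.001, 0.001]
ft_force: [-4.6, -14.1, 7.8]
finger_gap: 0.0129
grasp_force: 58.9
```

{"op": "jog_arm", "data": {
  "moves": [
    {"wx":0,"wy":0,"wz":-0.08,"tx":0,"ty":0,"tz":0,"gripper":0.008},
    {"wx":0,"wy":0,"wz":-0.1,"tx":0,"ty":0,"tz":0,"gripper":0.008},
    {"wx":0,"wy":0,"wz":-0.1,"tx":0,"ty":0,"tz":0,"gripper":0.008},
    {"wx":0,"wy":0,"wz":-0.1,"tx":0,"ty":0,"tz":0,"gripper":0.008}
  ]
}}

```text
time: 15.38
tool_pos: [0.6062, 0.1094, 0.1339]
orientation: [-0.077, 0.997, -0.002, 0.0]
ft_force: [-4.2, -16.3, 8.8]
finger_gap: 0.0129
grasp_force: 59.0
```

{"op": "jog_arm", "data": {
  "moves": [
    {"wx":0,"wy":0,"wz":0,"tx":0.0005,"ty":-0.0017,"tz":0,"gripper":0.008},
    {"wx":0,"wy":0,"wz":-0.1,"tx":0,"ty":0,"tz":0,"gripper":0.008},
    {"wx":0,"wy":0,"wz":-0.12,"tx":0,"ty":0,"tz":0,"gripper":0.008},
    {"wx":0,"wy":0,"wz":-0.12,"tx":0,"ty":0,"tz":0,"gripper":0.008},
    {"wx":0,"wy":0,"wz":-0.12,"tx":0,"ty":0,"tz":0,"gripper":0.008}
  ]
}}

```text
time: 16.0
tool_pos: [0.6062, 0.1088, 0.1339]
orientation: [-0.303, 0.953, -0.001, 0.0]
ft_force: [-2.4, -5.0, 5.6]
finger_gap: 0.013
grasp_force: 59.0
```

{"op": "jog_arm", "data": {
  "moves": [
    {"wx":0,"wy":0,"wz":-0.12,"tx":0,"ty":0,"tz":0,"gripper":0.008},
    {"wx":0,"wy":0,"wz":-0.12,"tx":0,"ty":0,"tz":0,"gripper":0.008}
  ]
}}

```text
time: 16.25
tool_pos: [0.6062, 0.1087, 0.1339]
orientation: [-0.415, 0.91, -0.001, 0.0]
ft_force: [-1.4, -6.2, 6.6]
finger_gap: 0.0132
grasp_force: 59.0
```

```bash
python3 -c "
from h import *
st(); togo([.6057,.1107,.132],164.4); print(monitor.sense()['torque'])"
```

```text
time 16.25
joint_pos [ 0.1779  0.528  -0.0159  1.0258 -0.0011 -0.677 ]
tool_pos [0.6062 0.1087 0.1339]
orientation [-4.146e-01  9.100e-01 -7.000e-04  4.000e-04]
ft_force [-1.3786 -6.175   6.6033]
finger_gap 0.0132
shift [-0.0011  0.0017  0.0019] turn [-1.600e-03 -2.000e-04 -4.435e-01]
[-0.894451    0.54008536 -0.05853184]
```

{"op": "jog_arm", "data": {
  "moves": [
    {"wx":0,"wy":0,"wz":-0.1,"tx":0,"ty":0,"tz":0,"gripper":0.008},
    {"wx":0,"wy":0,"wz":-0.1,"tx":0,"ty":0,"tz":0,"gripper":0.008},
    {"wx":0,"wy":0,"wz":-0.1,"tx":0,"ty":0,"tz":0,"gripper":0.008},
    {"wx":0,"wy":0,"wz":-0.1,"tx":0,"ty":0,"tz":0,"gripper":0.008},
    {"wx":0,"wy":0,"wz":-0.044,"tx":0,"ty":0,"tz":0,"gripper":0.008}
  ]
}}

```text
time: 16.88
tool_pos: [0.6064, 0.1086, 0.134]
orientation: [-0.604, 0.797, -0.001, 0.0]
ft_force: [-0.1, -7.8, 6.3]
finger_gap: 0.0133
grasp_force: 58.9
```

```bash
python3 -c "
from look import *
st(); togo([.6057,.1107,.132],164.4); print(monitor.sense()['torque']); look('crop2')"
```

```text
time 16.875
joint_pos [ 0.1779  0.5281 -0.0158  1.0257 -0.0015 -1.1196]
tool_pos [0.6064 0.1086 0.134 ]
orientation [-6.042e-01  7.969e-01 -9.000e-04  2.000e-04]
ft_force [-0.0972 -7.8024  6.3342]
finger_gap 0.0133
shift [-0.0018  0.0012  0.002 ] turn [-0.0018 -0.0008 -0.0011]
[-1.1672541   0.42364367 -0.06776414]
handle []
bar []
0 nan ((0.0, 0.0), (0.0, 0.0), 0.0)look.py:12: RuntimeWarning: Mean of empty slice.
  q=np.c_[X,Y][k].astype(np.float32); r=cv2.minAreaRect(q*1000); print(k.sum(),w[k,2].mean(),r)
  ret = ret.dtype.type(ret / rcount)
look.py:13: RuntimeWarning: Mean of empty slice.
  c0=q.mean(0);_,_,V=np.linalg.svd(q-c0,full_matrices=False)
  ret = um.true_divide(
Traceback (most recent call last):
  File "look.py", line 14, in look
    print(c0,"bar angle in cabinet frame",np.degrees(np.arctan2(V[0,1],V[0,0])),"world",np.array([.4801,.1461])+c0[0]*ax+c0[1]*ay)
                                                                ~^^^^^
IndexError: index 0 is out of bounds for axis 0 with size 0
```

Arm turned in full. I'll release the bar gently, rise, back off and check.

{"op": "jog_arm", "data": {
  "moves": [
    {"wx":0,"wy":0,"wz":0,"tx":0,"ty":0,"tz":0,"gripper":0.008},
    {"wx":0,"wy":0,"wz":0,"tx":0,"ty":0,"tz":0,"gripper":0.04},
    {"wx":0,"wy":0,"wz":0,"tx":0,"ty":0,"tz":0,"gripper":0.04},
    {"wx":0,"wy":0,"wz":0,"tx":0,"ty":0,"tz":-0.02,"gripper":0.04},
    {"wx":0,"wy":0,"wz":0,"tx":0,"ty":0,"tz":-0.04,"gripper":0.04}
  ]
}}

```text
time: 17.65
tool_pos: [0.605, 0.1093, 0.1923]
orientation: [-0.604, 0.797, 0.001, -0.001]
ft_force: [-0.2, -0.2, 0.4]
finger_gap: 0.04
grasp_force: 0.0
```

{"op": "jog_arm", "data": {
  "moves": [
    {"wx":0,"wy":0,"wz":0,"tx":0,"ty":0,"tz":-0.05,"gripper":0.04},
    {"wx":0,"wy":0,"wz":0,"tx":0,"ty":0.045,"tz":-0.02,"gripper":0.04},
    {"wx":0,"wy":0,"wz":0,"tx":0,"ty":0.045,"tz":0,"gripper":0.04},
    {"wx":0,"wy":0,"wz":0,"tx":0,"ty":0.045,"tz":0,"gripper":0.04},
    {"wx":0,"wy":0,"wz":0,"tx":0,"ty":0.045,"tz":0,"gripper":0.04}
  ]
}}

```text
time: 18.27
tool_pos: [0.4312, 0.1586, 0.263]
orientation: [-0.603, 0.797, 0.0, 0.0]
ft_force: [0.3, 0.6, 0.5]
finger_gap: 0.0398
grasp_force: 0.0
```

{"op": "jog_arm", "data": {
  "moves": [
    {"wx":0,"wy":0,"wz":0,"tx":0,"ty":0.04,"tz":0,"gripper":0.04},
    {"wx":0,"wy":0,"wz":0,"tx":0,"ty":0,"tz":0,"gripper":0.04},
    {"wx":0,"wy":0,"wz":0,"tx":0,"ty":0,"tz":0,"gripper":0.04}
  ]
}}

```text
time: 18.65
tool_pos: [0.3945, 0.1693, 0.2632]
orientation: [-0.604, 0.797, -0.0, 0.0]
ft_force: [-0.1, -1.2, -0.1]
finger_gap: 0.04
grasp_force: 0.0
```

```bash
python3 -c "
from look import *
st(); look('crop2')"
```

```text
time 18.65
joint_pos [ 0.4053  0.0801 -0.2943  1.1955 -0.     -0.8908]
tool_pos [0.3945 0.1693 0.2632]
orientation [-6.036e-01  7.973e-01 -1.000e-04  5.000e-04]
ft_force [-0.1114 -1.1835 -0.0657]
finger_gap 0.04
handle [(array([0.479 , 0.147 , 0.0808]), 0.88)]
bar [(array([0.6096, 0.1145, 0.0743]), 0.76)]
233 0.0915721551350459 ((130.6754608154297, -0.4639739990234375), (79.48831176757812, 14.290716171264648), 89.96658325195312)
[ 0.12985694 -0.00092361] bar angle in cabinet frame -89.84839 world [0.60492497 0.11028931]
handle X -0.0012927359980012903 Y -0.06563267718919552 0.06544744380611932
```

View pics/crop2.png

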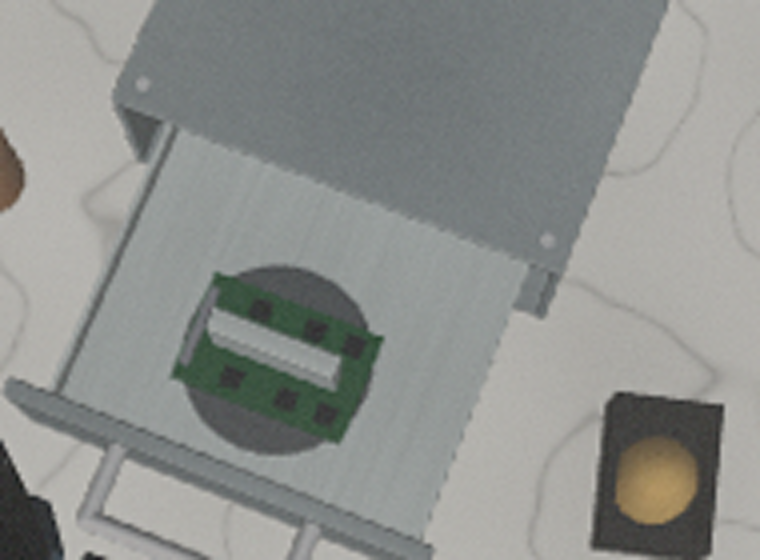

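The bar now lies square across the tray (89.97° measured, centred near (275,350)). The handle's position is the same as right after the pull, so the tray is still on its stop, and the arm is clear.

```bash
python3 -c "
from h import *
print(ticket.hand_in())"
```

```text
the job is handed in; nothing more can be done
None
```

The job is handed in, but no verdict came back: the tray was pulled through its catch onto the bumper and its handle has not moved since, the clamp bar measures 90° across the tray, and the arm never came near the bottle, tub or spool.

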